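# Nip a glued cardboard wheel in the screw press

## Task

The freshly glued cardboard wheel lies between its two plywood boards in the screw press. Push one arm of the press handle round with a finger, clockwise seen from above, until the platen comes down on the top board, then about a quarter turn more so that it presses firmly without crushing the cardboard, and take the hand away. Leave the boards where they lie in the press, and the paint pots, cutter and spare disc around it where they are.

Things in the scene. Friction and masses are not known exactly. Their poses are not given: they have to be found in the camera images.
- press: Bench screw press of grey iron, fixed, 240 mm deep (own x), 310 wide (own y). Origin: centre of its underside, on the table. Bed top 38 mm up. Two columns at y = +-127 carry a crosshead, 60 mm deep, 310 wide, top 222 mm up (column nuts to 230); its middle boss, 72 mm diameter, reaches 235. The screw runs vertically through it, on the press's z axis. Open at front (-x) and back.
- handle (a joint): Turn of the handle about the vertical screw, rad; grows clockwise seen from above, lowering platen, screw and handle together 12 mm per turn (1.91 mm per rad). Turns through full circles (limit 13 rad), stays where left: self-locking thread, steady friction 0.35 N m, so 3.5 N on an arm 100 mm from the axis; the torque rises further by 0.2 to 0.3 N m in the last quarter turn.
- hub (a point): Centre of the handle hub, on the screw axis at the height of the handle bar's axis (285 mm above the table at joint value 0, lower as it is screwed down). The hub is 48 mm in diameter and ends 24 mm above this point.
- ball_a (a point): Centre of the black ball (36 mm diameter) at the end of one arm of the handle, 135 mm from the hub. The handle is one straight level steel bar, 16 mm in diameter, with two equal arms.
- ball_b (a point): Centre of the like ball at the end of the other arm.
- platen: The press's moving grey iron plate, 170 x 200 x 16 mm, hung level on the screw and guided by the columns. Origin: centre of its underside. It begins 5 to 15 mm above the top board.
- stack: The work: a loose pile under the platen, on a steel packing plate (190 mm square, 3 to 8 mm proud of the bed, differs each time): a plywood board 150 x 140 x 9 mm, a glued corrugated cardboard wheel 110 mm in diameter and 36 mm thick, and a second such board on top; 54 mm high in all while unpressed. Origin: centre of the lower board's underside. Springy, about 50 N per mm.
- board_top (a point): Centre of the top face of the upper board, 54 mm above the origin of the stack while unpressed; it sinks as the cardboard is squeezed, by about 2.2 mm for a quarter turn of the handle past touching.
- pot_a: Paint pot, white with a screw cap, 39 mm diameter, 40 mm high, loose. Origin: centre of its underside.
- pot_b: Another paint pot of the same size, loose. Origin: centre of its underside.
- spare_disc: Two spare cardboard discs stuck together, 110 mm diameter, 8 mm thick, lying loose. Origin: centre of the underside.
- cutter: Craft knife lying on the table, about 160 mm long, 20 mm wide, 18 mm high, loose. Origin: on the table under the middle of its handle; blade towards its +x.

How it is judged:
At the end, for the whole second after the job is handed in: The platen bears on the top board with more than 30 N and the handle is at rest; the cardboard is squeezed by more than 1 mm and less than 4 mm; the pile is within 10 mm of where it lay, the pots, spare disc and cutter within 20 mm (contact force between platen and stack above 30 N and z of board_top in the frame of stack between 0.05 and 0.053 m and velocity of joint handle between -0.05 and 0.05 rad/s and distance of stack from where it was at the start of the episode below 0.01 m and distance of each of pot_a, pot_b, spare_disc, cutter from where it was at the start of the episode below 0.02 m); the robot touches nothing.
It fails at once if the cardboard is crushed (squeezed by more than 4 mm) (z of board_top in the frame of stack below 0.05 m).
It fails at once if the pile is shifted, lifted or carried (distance of stack from where it was at the start of the episode above 0.012 m).
It fails at once if a paint pot, the spare disc or the cutter is pushed away, lifted or carried (distance of any of pot_a, pot_b, spare_disc, cutter from where it was at the start of the episode above 0.025 m).
It also fails if it takes over 58 s, if anything falls off the work surface, if the arm or the gripper's body presses on something with over 40 N, if the wrist force passes 120 N, or if a joint passes its speed limit or range.

## Robot

A 7-joint arm with a two-finger parallel gripper is mounted at the origin on the work surface. World frame = base frame: x ahead of the robot, y to its left, z up, the work surface at z = 0. Lengths are in m, angles in rad, forces in N, time in s.
With the tool pointing down it reaches from about 0.4 to 0.875 m from the base axis. Payload 4.4 kg.
Tool frame: the origin (TCP) lies at the very end of the fingers, on their centre line; the grasp point (between the pads) lies 19 mm behind it; z points along the fingers, y is the line along which they close (so a half turn about z gives the same grasp; the last joint's range is limited). The gripper opens to 85 mm and grips with 20 to 120 N. Pads are 22 mm wide; open, the fingers measure 114 mm over their backs; the gripper's body (76 mm by 85 mm) begins 54 mm behind the grasp point. The pads swing forward as they close: fully open they stand 13 mm farther back than shut.
Start: joints at [-1.354, 0.628, 0.038, 1.517, -0.027, 0.996, -0.02], TCP at [0.181, 0.624, 0.231] pointing down, gripper open.
Joint ranges: [-3.06, 3.06], [-0.37, 2.12], [-1.25, 1.32], [0.18, 2.47], [-1.1, 4.24], [0.23, 1.98], [-2.94, 2.94]. Speed limits (rad/s): [2.57, 2.57, 3.14, 3.14, 3.14, 3.14, 3.14].

## Interface

Orientations are given as a rotation vector (axis times angle).
In Python, from rig import robot gives the robot as it stands.
- The arm moves only by the tool send_rows, never from a script. Its argument "increments" is a list of rows, each an object with "angular": the turn, a rotation vector about the tool's x, y, z in degrees, a list of three; "slide": the shift along the tool's x, y, z in mm, a list of three; "gripper": the gripper's target within -1 to 1 (fully open at 1, half-way at 0, shut at -1). In form: [{"angular": [wx, wy, wz], "slide": [tx, ty, tz], "gripper": gripper}, ...]. A call has 1 to 20 rows; each row shifts and turns the commanded pose from where the row before left it, along the tool's axes as they then stand; what a row does not reach is not made up. A row lasts 1/8 s, in which the tool goes at most 62.5 mm and 10.7 degrees, less where a joint would pass 70% of its speed; a pose out of reach is approached as far as the arm can. A call with a gripper value outside its range is refused whole. The fingers move at their own pace and stop on an object; the grip force is fixed at half the most. Time passes only in rows, so rows that do not move let the fingers close. It gives the time, the measured TCP pose, the force, the opening and the grip force at its end, in the units of the state.
- robot.read_state(): the state, without advancing time (a new reading comes with each control period).
- robot.get_image(name): name is "side" or "top"; returns (picture, depth): 384x512x3 uint8, red, green, blue; 384x512 float32, m along the optical axis (not along the pixel's ray), 0 where there is no reading.
- robot.camera_info(name): a dict with "camera_matrix" (3x3 intrinsics, pixels), "extrinsics" (4x4, takes a point from camera to world coordinates). Camera axes: x right, y up, looking along -z (the intrinsics and any distortion apply to the point x, -y, -z); pixel columns grow to the right and rows downward; lengths in m; the calibration is good to about 2 mm. A picture is of the moment at which its call begins. camera_info takes no time and is no camera call.
- robot.hand_in(): hands the job in; it is judged then, once.
Trained networks look in the newest picture that a camera, given by its name, has taken for a name from the list of things; names that differ only in an ending like _2 or _b are one class to them, and where a whole thing is asked for, a point or a joint stands for the part that bears it (a point fixed in the world has none). Each returns a list of dicts, best first, with "p" (0 to 1); they miss things now and then, are a little off and sometimes report something else, mostly with a low value. They report only what shows in the picture. A call takes as long as a camera call.
- robot.search_frame(camera, thing): "point" ([x, y, z] in m, in world coordinates, good to about 4 mm: the middle of the surface that is visible of it).
- robot.pinpoint(camera, thing): "point" ([x, y, z] in m, in world coordinates, good to about 4 mm: a listed point, or the origin of a listed thing).
The state is a dict: "clock": time; "joints": joint angles; "qd": joint speeds; "effort": joint torques, N m; "eef_pos": TCP position; "orientation": TCP orientation; "wrist_force": force on the tool from outside, world axes, zero at the start; "wrist_torque": the same for the moment, N m; "grip_width": finger opening in m; "grasp_force": force on a finger pad.
Only numpy, scipy, OpenCV 4.12 (cv2) and the standard library are available. Lean on these libraries where they do the work, as an engineer would, in place of code of your own. Each camera call takes 0.05 s, during which the arm holds its last target. There are 200 camera calls.

## Working session

There is one attempt and no reset: what is moved stays moved. The work goes in short steps, Python scripts to look and compute and a tool call to move; the robot and the scene stay as the last step left them, time stands still between calls to the robot, and variables do not carry over. Pictures are saved under pics/ and viewed, at most 10 in all, crops included, and the job is handed in when it is done.

Besides the shell and the picture viewer there is one more tool, called after "Call:" as a command line: name --argument value ..., lists and objects as JSON in quotes. send_rows: Moves the arm, as the interface text tells. Its arguments: {"type":"object","properties":{"increments":{"type":"array","items":{"type":"object","properties":{"angular":{"type":"array","items":{"type":"number"}},"slide":{"type":"array","items":{"type":"number"}},"gripper":{"type":"number"}}}}},"required":["increments"]}

```bash
mkdir -p pics; ls; python3 - <<'E'
from rig import robot
import cv2
s=robot.read_state(); print(s)
for c in("side","top"):
    im,d=robot.get_image(c); cv2.imwrite(f"pics/{c}0.png",im[:,:,::-1])
    i=robot.camera_info(c); print(c,i["camera_matrix"],i["extrinsics"])
    for t in("press","hub","ball_a","ball_b","board_top","platen","stack","pot_a","cutter","spare_disc"):
        print(t,[([round(float(v),3) for v in r["point"]],round(r["p"],2)) for r in robot.pinpoint(c,t)[:3]])
E
```

```text
pics
{'clock': 0.0, 'joints': array([-1.3538161 ,  0.62932354,  0.0384769 ,  1.51838936, -0.02703529,
        0.99630191, -0.01998332]), 'qd': array([-3.58646142e-04, -4.29353761e-06, -1.32373605e-03, -8.53287767e-04,
        5.88751140e-04,  1.23346596e-04, -2.23797836e-04]), 'effort': array([-9.35445387e-04, -5.63395107e+01,  1.22586206e+00, -1.93443847e+01,
        1.09527333e-02,  1.04088211e-02,  2.05970980e-05]), 'eef_pos': array([0.18117219, 0.62357868, 0.23039753]), 'orientation': array([-4.42724430e-01, -3.10998410e+00,  2.96296313e-03]), 'wrist_force': array([-0.49021741, -0.67355182, -0.76116385]), 'wrist_torque': array([ 0.06224119,  0.02491647, -0.01057297]), 'grasp_force': 0.0, 'grip_width': 0.08533126819703972}
side [[364.21732012   0.         257.53118845]
 [  0.         364.21732012 194.64969081]
 [  0.           0.           1.        ]] [[-0.64188793  0.59492165 -0.4837852   0.14678794]
 [-0.76676763 -0.50364742  0.39800336  0.43841123]
 [-0.00687636  0.62642438  0.77945186  0.87042343]
 [ 0.          0.          0.          1.        ]]
press [([0.568, -0.148, 0.0
[... 595 characters left out ...]
0.           0.           1.        ]] [[-0.02046961  0.98121787 -0.19181367  0.35437619]
 [-0.99978929 -0.01979442  0.00543578  0.0731184 ]
 [ 0.00153684  0.19188452  0.98141631  1.30149017]
 [ 0.          0.          0.          1.        ]]
press [([0.485, 0.076, 0.002], 0.3)]
hub [([0.57, -0.153, 0.105], 0.64), ([0.567, -0.148, 0.281], 0.59)]
ball_a [([0.446, -0.207, 0.28], 0.91), ([0.686, -0.086, 0.282], 0.55)]
ball_b [([0.446, -0.207, 0.28], 0.91), ([0.686, -0.086, 0.282], 0.55)]
board_top []
platen [([0.572, -0.151, 0.107], 0.89)]
stack []
pot_a [([0.73, -0.154, 0.0], 0.63), ([0.702, -0.076, 0.0], 0.4)]
cutter [([0.484, 0.073, 0.004], 0.67)]
spare_disc [([0.616, -0.385, 0.003], 0.69)]
```

View pics/side0.png

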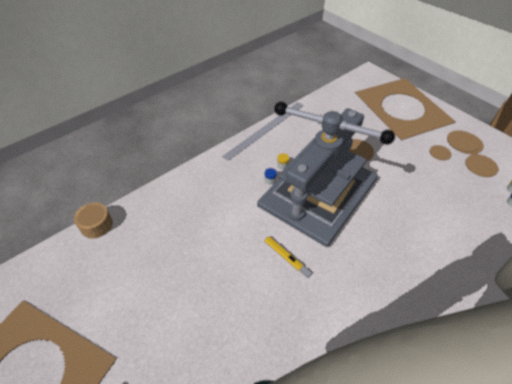

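View pics/top0.png

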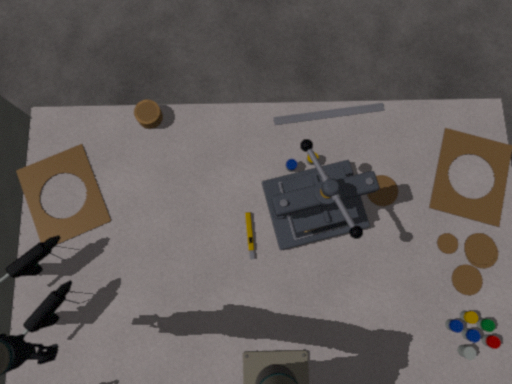

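The side view shows the press with ball_a/ball_b at pixels (281,108) and (388,137) and the hub at (332,122), which agrees with the networks. The pots are behind the press, with the cutter and the disc on either side. I'll push the far arm, which points at about 26°. First I rise, shut the gripper, square the tool and go above the start point.

Call:
send_rows --increments '[{"angular": [0, 0, -8.1], "slide": [0, 0, -45], "gripper": -1}, {"angular": [0, 0, -8.1], "slide": [0, 0, -45], "gripper": -1}, {"slide": [0, 0, -40], "angular": [0, 0, 0], "gripper": -1}, {"slide": [-28, -43, 0], "angular": [0, 0, 0], "gripper": -1}, {"slide": [-28, -43, 0], "angular": [0, 0, 0], "gripper": -1}, {"slide": [-28, -43, 0], "angular": [0, 0, 0], "gripper": -1}, {"slide": [-28, -43, 0], "angular": [0, 0, 0], "gripper": -1}, {"slide": [-28, -43, 0], "angular": [0, 0, 0], "gripper": -1}, {"slide": [-28, -43, 0], "angular": [0, 0, 0], "gripper": -1}, {"slide": [-28, -43, 0], "angular": [0, 0, 0], "gripper": -1}, {"slide": [-28, -43, 0], "angular": [0, 0, 0], "gripper": -1}, {"slide": [-28, -43, 0], "angular": [0, 0, 0], "gripper": -1}, {"slide": [-28, -43, 0], "angular": [0, 0, 0], "gripper": -1}, {"slide": [-28, -43, 0], "angular": [0, 0, 0], "gripper": -1}, {"slide": [-28, -43, 0], "angular": [0, 0, 0], "gripper": -1}, {"slide": [-28, -43, 0], "angular": [0, 0, 0], "gripper": -1}, {"slide": [-28, -43, 0], "angular": [0, 0, 0], "gripper": -1}]'

```text
clock: 3.22
eef_pos: [0.5741, 0.0209, 0.3615]
orientation: [-0.0, 3.141, 0.001]
wrist_force: [0.2, 1.0, -0.2]
grip_width: 0.0
grasp_force: 0.0
```

Call:
send_rows --increments '[{"slide": [-28, -43, 0], "angular": [0, 0, 0], "gripper": -1}, {"slide": [-28, -43, 0], "angular": [0, 0, 0], "gripper": -1}, {"slide": [0, 0, 0], "angular": [0, 0, 0], "gripper": -1}, {"slide": [0, 0, 36], "angular": [0, 0, 0], "gripper": -1}, {"slide": [0, 0, 36], "angular": [0, 0, 0], "gripper": -1}, {"slide": [0, 0, 36], "angular": [0, 0, 0], "gripper": -1}, {"slide": [0, 0, 0], "angular": [0, 0, 0], "gripper": -1}]'

```text
clock: 4.1
eef_pos: [0.627, -0.0622, 0.2508]
orientation: [0.002, -3.135, -0.002]
wrist_force: [0.2, -0.4, 0.4]
grip_width: -0.0
grasp_force: 0.0
```

```bash
cat > plan.py <<'E'
import sys, numpy as np
from rig import robot
hub=np.array([.568,-.148]); r=.1
# args: first target angle, step, count (deg): prints slides (tool axes, mm), last command residual-free from actual position
def rows(a0,step,n):
    s=robot.read_state(); p=s["eef_pos"][:2]; q=p-hub
    f=s["wrist_force"]; R=np.hypot(*q); u=q/R; t=np.array([u[1],-u[0]])  # clockwise tangent
    print("ang",round(np.degrees(np.arctan2(q[1],q[0])),1),"r",round(R,4),"z",s["eef_pos"][2].round(4),"t",s["clock"],
      "Ftan",round(f[:2]@t,2),"Frad",round(f[:2]@u,2),"Fz",f[2].round(2),"j",s["joints"].round(2))
    for a in a0+step*np.arange(n):
        w=hub+r*np.array([np.cos(np.radians(a)),np.sin(np.radians(a))]); d=np.round((w-p)*1000,0); p=p+d/1000
        print(int(round(a)),[-d[0],d[1],0])
rows(*[float(x) for x in sys.argv[1:3]],int(sys.argv[3]))
E
python3 plan.py 46 -8 20
```

```text
ang 55.5 r 0.1041 z 0.2508 t 4.1 Ftan 0.38 Frad -0.23 Fz 0.4 j [-0.06  0.59  0.2   1.55 -0.13  1.02  1.74]
46 [np.float64(-10.0), np.float64(-14.0), 0]
38 [np.float64(-10.0), np.float64(-10.0), 0]
30 [np.float64(-8.0), np.float64(-12.0), 0]
22 [np.float64(-6.0), np.float64(-12.0), 0]
14 [np.float64(-4.0), np.float64(-14.0), 0]
6 [np.float64(-2.0), np.float64(-13.0), 0]
-2 [np.float64(-1.0), np.float64(-14.0), 0]
-10 [np.float64(2.0), np.float64(-14.0), 0]
-18 [np.float64(3.0), np.float64(-14.0), 0]
-26 [np.float64(5.0), np.float64(-13.0), 0]
-34 [np.float64(7.0), np.float64(-12.0), 0]
-42 [np.float64(9.0), np.float64(-11.0), 0]
-50 [np.float64(10.0), np.float64(-9.0), 0]
-58 [np.float64(11.0), np.float64(-9.0), 0]
-66 [np.float64(12.0), np.float64(-6.0), 0]
-74 [np.float64(13.0), np.float64(-5.0), 0]
-82 [np.float64(14.0), np.float64(-3.0), 0]
-90 [np.float64(14.0), np.float64(-1.0), 0]
-98 [np.float64(14.0), np.float64(1.0), 0]
-106 [np.float64(14.0), np.float64(3.0), 0]
```

Call:
send_rows --increments '[{"slide": [-10, -14, 0], "angular": [0, 0, 0], "gripper": -1}, {"slide": [-10, -10, 0], "angular": [0, 0, 0], "gripper": -1}, {"slide": [-8, -12, 0], "angular": [0, 0, 0], "gripper": -1}, {"slide": [-6, -12, 0], "angular": [0, 0, 0], "gripper": -1}, {"slide": [-4, -14, 0], "angular": [0, 0, 0], "gripper": -1}, {"slide": [-2, -13, 0], "angular": [0, 0, 0], "gripper": -1}, {"slide": [-1, -14, 0], "angular": [0, 0, 0], "gripper": -1}, {"slide": [2, -14, 0], "angular": [0, 0, 0], "gripper": -1}, {"slide": [3, -14, 0], "angular": [0, 0, 0], "gripper": -1}, {"slide": [5, -13, 0], "angular": [0, 0, 0], "gripper": -1}, {"slide": [7, -12, 0], "angular": [0, 0, 0], "gripper": -1}, {"slide": [9, -11, 0], "angular": [0, 0, 0], "gripper": -1}, {"slide": [10, -9, 0], "angular": [0, 0, 0], "gripper": -1}, {"slide": [11, -9, 0], "angular": [0, 0, 0], "gripper": -1}, {"slide": [12, -6, 0], "angular": [0, 0, 0], "gripper": -1}, {"slide": [13, -5, 0], "angular": [0, 0, 0], "gripper": -1}, {"slide": [14, -3, 0], "angular": [0, 0, 0], "gripper": -1}]'

```text
clock: 6.22
eef_pos: [0.5837, -0.2493, 0.2535]
orientation: [0.0, 3.141, -0.001]
wrist_force: [3.0, 2.9, 0.1]
grip_width: -0.0
grasp_force: 1.4
```

```bash
python3 plan.py -90 -8 14; python3 - <<'E'
from rig import robot
for c in("side","top"):
    robot.get_image(c)
    for t in("ball_a","platen"):
        print(c,t,[([round(float(v),3) for v in r["point"]],round(r["p"],2)) for r in robot.pinpoint(c,t)[:3]])
E
```

```text
ang -81.2 r 0.1025 z 0.2535 t 6.225 Ftan -3.36 Frad -2.43 Fz 0.09 j [ 0.24  0.59  0.2   1.54 -0.13  1.02  2.04]
-90 [np.float64(16.0), np.float64(1.0), 0]
-98 [np.float64(14.0), np.float64(1.0), 0]
-106 [np.float64(13.0), np.float64(3.0), 0]
-114 [np.float64(13.0), np.float64(5.0), 0]
-122 [np.float64(13.0), np.float64(7.0), 0]
-130 [np.float64(11.0), np.float64(8.0), 0]
-138 [np.float64(10.0), np.float64(9.0), 0]
-146 [np.float64(9.0), np.float64(11.0), 0]
-154 [np.float64(7.0), np.float64(12.0), 0]
-162 [np.float64(5.0), np.float64(13.0), 0]
-170 [np.float64(3.0), np.float64(14.0), 0]
-178 [np.float64(2.0), np.float64(14.0), 0]
-186 [np.float64(-1.0), np.float64(14.0), 0]
-194 [np.float64(-2.0), np.float64(14.0), 0]
side ball_a [([0.56, -0.284, 0.272], 0.97), ([0.577, -0.016, 0.277], 0.83)]
side platen [([0.568, -0.144, 0.103], 0.65), ([0.731, -0.152, -0.001], 0.54)]
top ball_a [([0.58, -0.013, 0.28], 0.55), ([0.62, -0.385, 0.001], 0.18)]
top platen [([0.573, -0.15, 0.105], 0.65)]
```

Call:
send_rows --increments '[{"slide": [16, 1, 0], "angular": [0, 0, 0], "gripper": -1}, {"slide": [14, 1, 0], "angular": [0, 0, 0], "gripper": -1}, {"slide": [13, 3, 0], "angular": [0, 0, 0], "gripper": -1}, {"slide": [13, 5, 0], "angular": [0, 0, 0], "gripper": -1}, {"slide": [13, 7, 0], "angular": [0, 0, 0], "gripper": -1}, {"slide": [11, 8, 0], "angular": [0, 0, 0], "gripper": -1}, {"slide": [10, 9, 0], "angular": [0, 0, 0], "gripper": -1}]'

```text
clock: 7.4
eef_pos: [0.4942, -0.2149, 0.2536]
orientation: [0.0, 3.14, -0.002]
wrist_force: [3.3, -1.7, 0.4]
grip_width: -0.0001
grasp_force: 1.4
```

```bash
python3 plan.py -146 -8 10
```

```text
ang -137.8 r 0.0996 z 0.2536 t 7.4 Ftan -3.47 Frad -1.29 Fz 0.37 j [ 0.22  0.45  0.2   1.81 -0.11  0.9   2.04]
-146 [np.float64(9.0), np.float64(11.0), 0]
-154 [np.float64(7.0), np.float64(12.0), 0]
-162 [np.float64(5.0), np.float64(13.0), 0]
-170 [np.float64(4.0), np.float64(14.0), 0]
-178 [np.float64(1.0), np.float64(13.0), 0]
-186 [np.float64(-0.0), np.float64(14.0), 0]
-194 [np.float64(-3.0), np.float64(14.0), 0]
-202 [np.float64(-4.0), np.float64(13.0), 0]
-210 [np.float64(-6.0), np.float64(13.0), 0]
-218 [np.float64(-8.0), np.float64(11.0), 0]
```

Call:
send_rows --increments '[{"slide": [9, 11, 0], "angular": [0, 0, 0], "gripper": -1}, {"slide": [7, 12, 0], "angular": [0, 0, 0], "gripper": -1}, {"slide": [5, 13, 0], "angular": [0, 0, 0], "gripper": -1}, {"slide": [4, 14, 0], "angular": [0, 0, 0], "gripper": -1}]'

```text
clock: 7.9
eef_pos: [0.4688, -0.1642, 0.2532]
orientation: [-0.0, -3.141, 0.001]
wrist_force: [1.2, -3.6, -0.7]
grip_width: -0.0001
grasp_force: 1.4
```

```bash
python3 plan.py -178 -8 6
```

```text
ang -170.7 r 0.1005 z 0.2532 t 7.9 Ftan -3.73 Frad -0.65 Fz -0.71 j [ 0.14  0.39  0.2   1.91 -0.1   0.85  1.96]
-178 [np.float64(1.0), np.float64(13.0), 0]
-186 [np.float64(-1.0), np.float64(14.0), 0]
-194 [np.float64(-2.0), np.float64(13.0), 0]
-202 [np.float64(-4.0), np.float64(14.0), 0]
-210 [np.float64(-7.0), np.float64(12.0), 0]
-218 [np.float64(-7.0), np.float64(12.0), 0]
```

Call:
send_rows --increments '[{"slide": [1, 13, 0], "angular": [0, 0, 0], "gripper": -1}, {"slide": [-1, 14, 0], "angular": [0, 0, 0], "gripper": -1}, {"slide": [-2, 13, 0], "angular": [0, 0, 0], "gripper": -1}]'

```text
clock: 8.28
eef_pos: [0.471, -0.1239, 0.2531]
orientation: [0.0, -3.14, -0.0]
wrist_force: [-0.3, -4.0, -1.3]
grip_width: 0.0003
grasp_force: 1.3
```

```bash
python3 plan.py -202 -8 6
```

```text
ang 166.1 r 0.1 z 0.2531 t 8.275 Ftan -3.91 Frad -0.7 Fz -1.27 j [ 0.06  0.37  0.19  1.93 -0.09  0.84  1.87]
-202 [np.float64(-4.0), np.float64(13.0), 0]
-210 [np.float64(-6.0), np.float64(13.0), 0]
-218 [np.float64(-8.0), np.float64(11.0), 0]
-226 [np.float64(-10.0), np.float64(11.0), 0]
-234 [np.float64(-10.0), np.float64(9.0), 0]
-242 [np.float64(-12.0), np.float64(7.0), 0]
```

```bash
python3 - <<'E'
from rig import robot
import cv2,numpy as np
im,d=robot.get_image("side")
a=cv2.imread("pics/side0.png")[150:240,255:385]; b=im[150:240,255:385,::-1]
cv2.imwrite("pics/cmp.png",cv2.resize(np.hstack([a,b]),None,fx=3,fy=3,interpolation=cv2.INTER_CUBIC))
hub=np.array([.568,-.148])
for k in range(4):
    for t in("platen","ball_a")[:2 if k==0 else 1]:
        print(t,[([round(float(v),4) for v in r["point"]],round(r["p"],2)) for r in robot.pinpoint("side",t)[:2]])
    s=robot.read_state(); print(s["wrist_force"].round(2))
E
```

```text
platen [([0.5664, -0.147, 0.1004], 0.62)]
ball_a [([0.4468, -0.0854, 0.2739], 0.6), ([0.693, -0.2088, 0.2732], 0.59)]
[ 0.28 -0.31 -0.  ]
platen [([0.5664, -0.147, 0.1004], 0.62)]
[-0.    0.02 -0.81]
platen [([0.5664, -0.147, 0.1004], 0.62)]
[ 0.71  0.31 -0.35]
platen [([0.5664, -0.147, 0.1004], 0.62)]
[-0.4  -0.3  -0.12]
```

View pics/cmp.png

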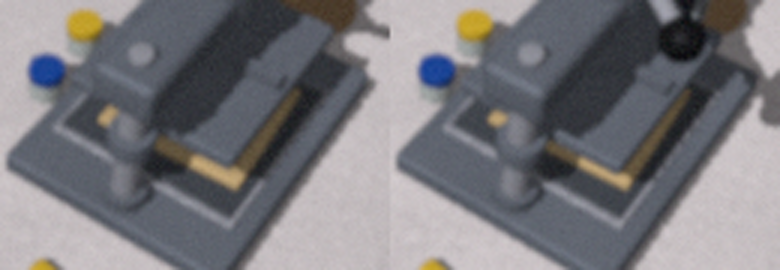

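```bash
python3 - <<'E'
from rig import robot
import numpy as np
i=robot.camera_info("side");K=np.array(i["camera_matrix"]);T=np.array(i["extrinsics"])
D=np.array([robot.get_image("side")[1] for _ in range(4)]);d=np.median(D,0)
v,u=np.mgrid[:384,:512]
P=np.stack([(u-K[0,2])/K[0,0]*d,-(v-K[1,2])/K[1,1]*d,-d],-1)@T[:3,:3].T+T[:3,3]
z=P[...,2]*1000
np.set_printoptions(linewidth=250)
print(z[178:226:2,268:372:4].round(0).astype(int))
print("table",[z[240:260,330:350].mean().round(2),z[225:235,250:262].mean().round(2)], "noise",D.std(0)[240:260,330:350].mean())
E
```

```text
[[ 32  31   2 113 117 203 210 217 221 222 221 209 121 116 116 116 116 116 119 126 126 115  44  39  33  35]
 [ 21  21   0 105 114 195 203 211 217 222 218 200 115 117 115 117 116 117 115 119 114 108  44  43  39  34]
 [ 12  11  35  35 106 188 195 204 211 217 210 191 116 116 116 116 116 117 116 116 116  51  44  43  37  35]
 [  0   0  34  39  43 106 189 197 204 210 203 117 116 116 117 116 116 116 117 116 113  51  43  41  35  37]
 [  1  34  35  44  43  45 108 189 197 202 193 116 117 116 117 116 117 116 117 115  51  43  43  40  35  34]
 [  1  37  39  41  43  52  52 162 191 195 117 117 116 116 116 117 117 115 117 117  53  44  42  35  36  30]
 [ 34  36  44  43  43  47  52 154 159 188 119 116 116 116 116 117 116 117 117 108  49  42  37  35  35  18]
 [ 34  35  38  44  42  43 123 147 150 124 117 118 118 117 116 119 116 116 117  51  42  42  38  34  33   1]
 [ 34  35  39  38  42  43 125 138 143 125 113 116 116 117 117 117 116 115 115  52  43  43  35  35  30   1]
 [ 36  36  34  39  40  43 125 132 135 123 102 112 118 117 116 116 117 116 104  50  42  39  35  35   2   2]
 [ 35  35  36  37  39  41 124 
[... 829 characters left out ...]
 1  17  28  34  34  34  48  54  49  34  35  38  39  45  42  42  44  42  39  36  33   1   1   1   2   1]
 [  2   1  20  29  35  34  49  49  49  34  36  34  38  40  43  42  42  40  33  36  31   1   1   1   2   1]
 [ -1   1   1  21  31  34  41  48  44  34  35  34  35  36  41  42  43  39  36  36  14   1   2   1   0   0]
 [  3   1   1   2  23  31  35  37  35  35  36  33  37  35  38  43  42  34  36  32   1   2   2   0  -1   2]
 [  2   1   1   1  11  25  34  35  35  37  35  34  35  34  34  38  40  36  34  28   0   1   0   2   0   0]
 [  1   1   2   0  -1  16  27  33  34  35  36  34  35  35  34  36  39  34  32   0   0   1   0   0   2   1]]
table [np.float64(1.23), np.float64(0.81)] noise 0.007835136
```

The comparison shows the platen lower but still with a strip of the board visible. Depth puts the remaining gap at roughly 0.5–3.5 mm. I continue in small steps, feeling the force.

Call:
send_rows --increments '[{"slide": [-4, 13, 0], "angular": [0, 0, 0], "gripper": -1}, {"slide": [-6, 13, 0], "angular": [0, 0, 0], "gripper": -1}, {"slide": [-8, 11, 0], "angular": [0, 0, 0], "gripper": -1}]'

```text
clock: 9.15
eef_pos: [0.4896, -0.0868, 0.2532]
orientation: [0.001, -3.141, 0.0]
wrist_force: [0.4, -3.5, -0.8]
grip_width: 0.0001
grasp_force: 1.3
```

```bash
python3 plan.py -226 -8 5
```

```text
ang 142.0 r 0.0995 z 0.2532 t 9.15 Ftan -2.51 Frad -2.42 Fz -0.83 j [-0.01  0.39  0.18  1.91 -0.09  0.85  1.79]
-226 [np.float64(-9.0), np.float64(11.0), 0]
-234 [np.float64(-11.0), np.float64(9.0), 0]
-242 [np.float64(-11.0), np.float64(7.0), 0]
-250 [np.float64(-13.0), np.float64(6.0), 0]
-258 [np.float64(-14.0), np.float64(4.0), 0]
```

Call:
send_rows --increments '[{"slide": [-9, 11, 0], "angular": [0, 0, 0], "gripper": -1}, {"slide": [-11, 9, 0], "angular": [0, 0, 0], "gripper": -1}]'

```text
clock: 9.4
eef_pos: [0.5095, -0.0668, 0.2531]
orientation: [0.001, -3.14, -0.0]
wrist_force: [-1.4, -3.4, -0.9]
grip_width: -0.0001
grasp_force: 1.4
```

```bash
python3 plan.py -242 -8 5; python3 - <<'E'
from rig import robot
robot.get_image("side")
for t in("platen","ball_a"):
    print(t,[([round(float(v),4) for v in r["point"]],round(r["p"],2)) for r in robot.pinpoint("side",t)[:2]])
E
```

```text
ang 125.8 r 0.1 z 0.2531 t 9.4 Ftan -3.12 Frad -1.91 Fz -0.91 j [-0.05  0.41  0.18  1.87 -0.09  0.87  1.74]
-242 [np.float64(-12.0), np.float64(7.0), 0]
-250 [np.float64(-12.0), np.float64(6.0), 0]
-258 [np.float64(-14.0), np.float64(4.0), 0]
-266 [np.float64(-14.0), np.float64(2.0), 0]
-274 [np.float64(-13.0), np.float64(-0.0), 0]
platen [([0.5686, -0.1445, 0.0983], 0.72)]
ball_a [([0.7069, -0.0729, -0.0002], 0.65), ([0.5114, -0.026, 0.2707], 0.47)]
```

Call:
send_rows --increments '[{"slide": [-12, 7, 0], "angular": [0, 0, 0], "gripper": -1}, {"slide": [-12, 6, 0], "angular": [0, 0, 0], "gripper": -1}]'

```text
clock: 9.8
eef_pos: [0.5335, -0.055, 0.2531]
orientation: [-0.001, -3.141, 0.001]
wrist_force: [-1.9, -2.1, -1.1]
grip_width: 0.0003
grasp_force: 1.3
```

```bash
python3 plan.py -258 -8 5
```

```text
ang 110.3 r 0.0992 z 0.2531 t 9.8 Ftan -2.52 Frad -1.35 Fz -1.08 j [-0.07  0.44  0.18  1.81 -0.1   0.9   1.72]
-258 [np.float64(-14.0), np.float64(5.0), 0]
-266 [np.float64(-14.0), np.float64(2.0), 0]
-274 [np.float64(-13.0), np.float64(-0.0), 0]
-282 [np.float64(-14.0), np.float64(-2.0), 0]
-290 [np.float64(-14.0), np.float64(-4.0), 0]
```

Call:
send_rows --increments '[{"slide": [-14, 5, 0], "angular": [0, 0, 0], "gripper": -1}, {"slide": [-14, 2, 0], "angular": [0, 0, 0], "gripper": -1}]'

```text
clock: 10.05
eef_pos: [0.5621, -0.0473, 0.2531]
orientation: [0.001, -3.141, -0.0]
wrist_force: [-2.6, -2.0, 0.6]
grip_width: -0.0002
grasp_force: 1.4
```

```bash
python3 plan.py -274 -8 5
```

```text
ang 93.4 r 0.1009 z 0.2531 t 10.05 Ftan -2.71 Frad -1.84 Fz 0.56 j [-0.08  0.48  0.17  1.74 -0.1   0.93  1.7 ]
-274 [np.float64(-13.0), np.float64(-1.0), 0]
-282 [np.float64(-14.0), np.float64(-2.0), 0]
-290 [np.float64(-13.0), np.float64(-4.0), 0]
-298 [np.float64(-13.0), np.float64(-5.0), 0]
-306 [np.float64(-12.0), np.float64(-8.0), 0]
```

Call:
send_rows --increments '[{"slide": [-13, -1, 0], "angular": [0, 0, 0], "gripper": -1}, {"slide": [-14, -2, 0], "angular": [0, 0, 0], "gripper": -1}]'

```text
clock: 10.3
eef_pos: [0.5887, -0.0507, 0.253]
orientation: [0.0, -3.14, -0.001]
wrist_force: [-4.0, -1.5, -0.3]
grip_width: -0.0
grasp_force: 1.4
```

```bash
python3 plan.py -290 -8 5;  cat > z.py <<'E'
from rig import robot
import numpy as np
i=robot.camera_info("side");K=np.array(i["camera_matrix"]);T=np.array(i["extrinsics"])
d=robot.get_image("side")[1]
v,u=np.mgrid[:384,:512]
P=np.stack([(u-K[0,2])/K[0,0]*d,-(v-K[1,2])/K[1,1]*d,-d],-1)@T[:3,:3].T+T[:3,3]
z=P[...,2]*1000
def m(lo,hi,r): w=z[r]; w=w[(w>lo)&(w<hi)]; return w.mean().round(2),len(w)
print("platen",m(110,120,np.s_[184:200,316:336]),"pack",m(40,46,np.s_[204:214,308:330]),"bed",m(30,38,np.s_[200:220,280:290]))
for t in("ball_a",):
    print(t,[([round(float(v),4) for v in r["point"]],round(r["p"],2)) for r in robot.pinpoint("side",t)[:2]])
E
python3 z.py
```

```text
ang 78.0 r 0.0995 z 0.253 t 10.3 Ftan -3.64 Frad -2.27 Fz -0.26 j [-0.07  0.52  0.17  1.66 -0.11  0.96  1.71]
-290 [np.float64(-13.0), np.float64(-3.0), 0]
-298 [np.float64(-13.0), np.float64(-6.0), 0]
-306 [np.float64(-12.0), np.float64(-7.0), 0]
-314 [np.float64(-11.0), np.float64(-9.0), 0]
-322 [np.float64(-9.0), np.float64(-11.0), 0]
platen (np.float64(113.47), 314) pack (np.float64(42.88), 157) bed (np.float64(34.72), 175)
ball_a [([0.6208, -0.0221, 0.2691], 0.92), ([0.5199, -0.2701, 0.2706], 0.83)]
```

Call:
send_rows --increments '[{"slide": [-13, -3, 0], "angular": [0, 0, 0], "gripper": -1}, {"slide": [-13, -6, 0], "angular": [0, 0, 0], "gripper": -1}, {"slide": [-12, -7, 0], "angular": [0, 0, 0], "gripper": -1}]'

```text
clock: 10.78
eef_pos: [0.6265, -0.0666, 0.2531]
orientation: [0.0, -3.14, -0.001]
wrist_force: [-4.2, 0.5, 0.7]
grip_width: 0.0
grasp_force: 1.4
```

```bash
python3 plan.py -314 -8 5;  python3 z.py
```

```text
ang 54.3 r 0.1002 z 0.2531 t 10.775 Ftan -3.64 Frad -2.06 Fz 0.73 j [-0.04  0.58  0.17  1.55 -0.11  1.02  1.73]
-314 [np.float64(-11.0), np.float64(-9.0), 0]
-322 [np.float64(-9.0), np.float64(-11.0), 0]
-330 [np.float64(-8.0), np.float64(-11.0), 0]
-338 [np.float64(-6.0), np.float64(-13.0), 0]
-346 [np.float64(-5.0), np.float64(-13.0), 0]
platen (np.float64(112.77), 308) pack (np.float64(42.71), 150) bed (np.float64(34.87), 170)
ball_a [([0.4693, -0.2392, 0.2717], 0.73), ([0.6692, -0.0552, 0.2685], 0.72)]
```

Call:
send_rows --increments '[{"slide": [-11, -9, 0], "angular": [0, 0, 0], "gripper": -1}, {"slide": [-9, -11, 0], "angular": [0, 0, 0], "gripper": -1}, {"slide": [-8, -11, 0], "angular": [0, 0, 0], "gripper": -1}]'

```text
clock: 11.25
eef_pos: [0.6546, -0.0981, 0.2532]
orientation: [0.0, -3.141, -0.001]
wrist_force: [-3.2, 1.7, 0.5]
grip_width: 0.0
grasp_force: 1.7
```

```bash
python3 plan.py -338 -8 5;  python3 z.py
```

```text
ang 30.0 r 0.1 z 0.2532 t 11.25 Ftan -3.07 Frad -1.92 Fz 0.51 j [ 0.01  0.63  0.17  1.46 -0.12  1.06  1.77]
-338 [np.float64(-6.0), np.float64(-12.0), 0]
-346 [np.float64(-4.0), np.float64(-14.0), 0]
-354 [np.float64(-3.0), np.float64(-13.0), 0]
-362 [np.float64(-0.0), np.float64(-14.0), 0]
-370 [np.float64(1.0), np.float64(-14.0), 0]
platen (np.float64(112.21), 302) pack (np.float64(42.66), 149) bed (np.float64(34.72), 176)
ball_a [([0.4423, -0.1866, 0.2669], 0.98), ([0.6976, -0.1085, 0.2662], 0.63)]
```

Call:
send_rows --increments '[{"slide": [-6, -12, 0], "angular": [0, 0, 0], "gripper": -1}, {"slide": [-4, -14, 0], "angular": [0, 0, 0], "gripper": -1}, {"slide": [-3, -13, 0], "angular": [0, 0, 0], "gripper": -1}]'

```text
clock: 11.72
eef_pos: [0.6673, -0.1367, 0.2531]
orientation: [0.0, -3.141, -0.002]
wrist_force: [-2.6, 4.9, -1.0]
grip_width: 0.0002
grasp_force: 2.2
```

```bash
python3 plan.py -362 -8 5;  python3 z.py
```

```text
ang 6.5 r 0.0999 z 0.2531 t 11.725 Ftan -5.14 Frad -2.03 Fz -0.96 j [ 0.07  0.66  0.17  1.39 -0.12  1.09  1.83]
-362 [np.float64(-1.0), np.float64(-15.0), 0]
-370 [np.float64(2.0), np.float64(-14.0), 0]
-378 [np.float64(3.0), np.float64(-13.0), 0]
-386 [np.float64(5.0), np.float64(-13.0), 0]
-394 [np.float64(7.0), np.float64(-12.0), 0]
platen (np.float64(111.62), 256) pack (np.float64(42.67), 148) bed (np.float64(34.57), 175)
ball_a [([0.7016, -0.1626, 0.2665], 0.61), ([0.4323, -0.1306, 0.2673], 0.58)]
```

Call:
send_rows --increments '[{"slide": [-1, -15, 0], "angular": [0, 0, 0], "gripper": -1}, {"slide": [2, -14, 0], "angular": [0, 0, 0], "gripper": -1}]'

```text
clock: 12.08
eef_pos: [0.6666, -0.1641, 0.253]
orientation: [0.003, -3.142, -0.004]
wrist_force: [-2.1, 6.6, -1.7]
grip_width: -0.0003
grasp_force: 2.4
```

```bash
python3 plan.py -378 -8 5;  python3 z.py
```

```text
ang -9.3 r 0.0999 z 0.253 t 12.075 Ftan -6.22 Frad -3.1 Fz -1.67 j [ 0.11  0.67  0.17  1.38 -0.12  1.1   1.87]
-378 [np.float64(4.0), np.float64(-15.0), 0]
-386 [np.float64(5.0), np.float64(-13.0), 0]
-394 [np.float64(7.0), np.float64(-12.0), 0]
-402 [np.float64(8.0), np.float64(-11.0), 0]
-410 [np.float64(10.0), np.float64(-10.0), 0]
platen (np.float64(111.46), 224) pack (np.float64(42.72), 151) bed (np.float64(34.76), 170)
ball_a [([0.6926, -0.1989, 0.2666], 0.79), ([0.4457, -0.0942, 0.2662], 0.74)]
```

Call:
send_rows --increments '[{"slide": [4, -15, 0], "angular": [0, 0, 0], "gripper": -1}, {"slide": [5, -13, 0], "angular": [0, 0, 0], "gripper": -1}]'

```text
clock: 12.42
eef_pos: [0.6582, -0.1914, 0.2532]
orientation: [-0.004, 3.14, 0.005]
wrist_force: [1.0, 5.6, -1.0]
grip_width: 0.0003
grasp_force: 2.5
```

```bash
python3 plan.py -394 -8 5;  python3 z.py
```

```text
ang -25.7 r 0.1001 z 0.2532 t 12.425 Ftan -5.5 Frad -1.48 Fz -1.01 j [ 0.15  0.67  0.17  1.38 -0.12  1.1   1.91]
-394 [np.float64(7.0), np.float64(-12.0), 0]
-402 [np.float64(9.0), np.float64(-11.0), 0]
-410 [np.float64(10.0), np.float64(-10.0), 0]
-418 [np.float64(11.0), np.float64(-8.0), 0]
-426 [np.float64(13.0), np.float64(-7.0), 0]
platen (np.float64(111.27), 148) pack (np.float64(42.73), 147) bed (np.float64(34.66), 174)
ball_a [([0.4641, -0.0648, 0.2672], 0.88), ([0.6714, -0.2313, 0.2665], 0.75)]
```

Call:
send_rows --increments '[{"slide": [7, -12, 0], "angular": [0, 0, 0], "gripper": -1}, {"slide": [9, -11, 0], "angular": [0, 0, 0], "gripper": -1}]'

```text
clock: 12.78
eef_pos: [0.643, -0.2141, 0.2534]
orientation: [-0.005, 3.139, 0.005]
wrist_force: [0.9, 5.9, -1.7]
grip_width: -0.0001
grasp_force: 2.7
```

```bash
python3 plan.py -410 -8 3;  python3 z.py
```

```text
ang -41.4 r 0.0999 z 0.2534 t 12.775 Ftan -5.03 Frad -3.18 Fz -1.66 j [ 0.19  0.66  0.17  1.41 -0.12  1.09  1.95]
-410 [np.float64(11.0), np.float64(-11.0), 0]
-418 [np.float64(11.0), np.float64(-8.0), 0]
-426 [np.float64(12.0), np.float64(-6.0), 0]
platen (np.float64(110.95), 136) pack (np.float64(42.7), 150) bed (np.float64(34.67), 173)
ball_a [([0.6501, -0.2584, 0.2657], 0.92), ([0.4893, -0.0396, 0.2689], 0.81)]
```

Call:
send_rows --increments '[{"slide": [11, -11, 0], "angular": [0, 0, 0], "gripper": -1}, {"slide": [11, -8, 0], "angular": [0, 0, 0], "gripper": -1}]'

```text
clock: 13.12
eef_pos: [0.6215, -0.2334, 0.2535]
orientation: [-0.004, 3.138, 0.003]
wrist_force: [5.3, 5.5, -2.6]
grip_width: -0.0
grasp_force: 3.0
```

```bash
python3 plan.py -410 -8 0;  python3 z.py
```

```text
ang -58.0 r 0.1008 z 0.2535 t 13.125 Ftan -7.45 Frad -1.86 Fz -2.62 j [ 0.22  0.63  0.17  1.45 -0.12  1.06  1.99]
platen (np.float64(110.71), 88) pack (np.float64(42.87), 149) bed (np.float64(34.75), 175)
ball_a [([0.5241, -0.0211, 0.2661], 0.83), ([0.6149, -0.2738, 0.2634], 0.77)]
```

Call:
send_rows --increments '[{"slide": [-11, 8, 0], "angular": [0, 0, 0], "gripper": -1}, {"slide": [-13, 9, 0], "angular": [0, 0, 0], "gripper": -1}, {"slide": [0, 0, 0], "angular": [0, 0, 0], "gripper": -1}, {"slide": [0, 0, -30], "angular": [0, 0, 0], "gripper": -1}, {"slide": [0, 0, -40], "angular": [0, 0, 0], "gripper": -1}, {"slide": [0, 0, -40], "angular": [0, 0, 0], "gripper": -1}, {"slide": [0, 40, 0], "angular": [0, 0, 0], "gripper": -1}, {"slide": [0, 45, 0], "angular": [0, 0, 0], "gripper": -1}, {"slide": [0, 45, 0], "angular": [0, 0, 0], "gripper": -1}, {"slide": [0, 45, 0], "angular": [0, 0, 0], "gripper": -1}, {"slide": [0, 45, 0], "angular": [0, 0, 0], "gripper": -1}, {"slide": [0, 45, 0], "angular": [0, 0, 0], "gripper": -1}, {"slide": [0, 0, 0], "angular": [0, 0, 0], "gripper": -1}, {"slide": [0, 0, 0], "angular": [0, 0, 0], "gripper": -1}]'

```text
clock: 14.98
eef_pos: [0.6433, 0.0453, 0.3632]
orientation: [-0.001, -3.141, 0.003]
wrist_force: [-0.9, -0.7, 0.3]
grip_width: -0.0
grasp_force: 0.0
```

```bash
python3 z.py; python3 - <<'E'
from rig import robot
import cv2
im,_=robot.get_image("side"); cv2.imwrite("pics/end.png",cv2.resize(im[90:250,220:420,::-1],None,fx=3,fy=3,interpolation=cv2.INTER_CUBIC))
print([(r["point"],r["p"]) for r in robot.pinpoint("side","platen")[:1]],[(r["point"],r["p"]) for r in robot.pinpoint("side","ball_a")[:2]])
E
```

```text
platen (np.float64(110.83), 77) pack (np.float64(43.06), 151) bed (np.float64(34.54), 175)
ball_a [([0.5275, -0.0193, 0.2648], 0.96), ([0.6087, -0.2738, 0.2657], 0.68)]
[([0.5665, -0.1464, 0.0947], 0.64)] [([0.6112, -0.2745, 0.2678], 0.79), ([0.5292, -0.0196, 0.2681], 0.64)]
```

View pics/end.png

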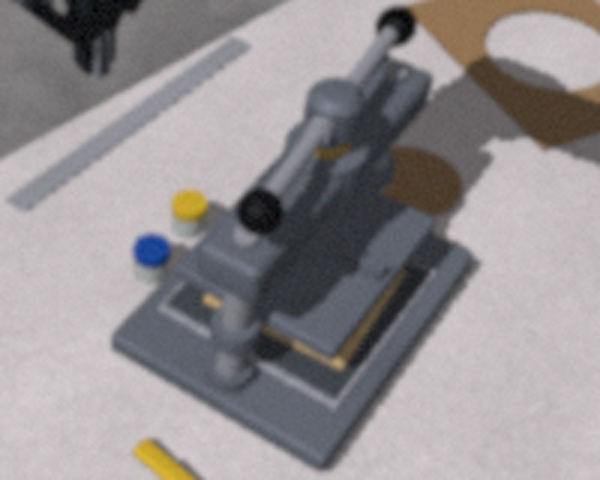

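The picture shows the handle at rest, with its balls at (262,211) and (396,22). The boards are in place under the platen, the pots, cutter and disc look unmoved, and the hand is clear. The platen height, taken against the packing plate, gives about 2.2 mm of squeeze.

```bash
python3 -c "
from rig import robot
print(robot.hand_in())"
```

```text
the job is handed in; nothing more can be done
None
```

I turned the handle clockwise about 459°, roughly a quarter turn past touching. The wheel is squeezed by about 2.2 mm by depth image, the hand is clear, nothing else looks moved, and the job is handed in; no verdict was shown.

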